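# Put the speaker magnet away in the airtight canister

### The job

Take the largest speaker magnet out of the slotted rack and lower it into the open steel canister, not letting it drop. Then set the lid on the canister, let go of it, and press round its edge point by point with moderate hand force (some 20 N at a point; do not ram it or force it down by the handle) until the gasket has gone down and the lid is fully seated, level and against the rim all round. Leave the other magnets and the rest of the clutter where they are.

Things in the scene. Friction and masses are not known exactly. Their poses are not given: they have to be found in the camera images.
- magnet_large_mid (a point): Centre of the largest of three speaker magnets: a solid disc 60 mm in diameter, 16 mm thick (black ferrite between steel plates, no open hole), 0.24 kg. It stands on edge in the rack, its centre 40 mm and its top 70 mm above the counter. The point's x axis is the disc's axis, along the rack's row: the flat faces look along +-x. In the canister it may lie flat or stand on edge.
- magnet_medium_mid (a point): Centre of the medium magnet, 48 mm in diameter and 16 mm thick, standing on edge in another slot of the rack; leave it there. x axis = disc axis.
- magnet_small_mid (a point): Centre of the small magnet, 40 mm in diameter and 16 mm thick, standing on edge in another slot of the rack; leave it there. x axis = disc axis.
- rack: White plastic slotted rack, fixed, 184 mm (x, along the row) by 70 mm (y); origin under its centre. Two rails along x (15 to 32 mm either side of the middle, top at 14 mm) carry comb teeth up to 32 mm above the counter; open between the rails. Slots 18 mm wide every 23 mm. The magnets stand at x = -46, 0, 46 mm in any order: 30 mm is free between the faces of neighbours.
- tub_rim (a point): Centre of the mouth of the fixed steel canister, in the plane of its hard rim, 80 mm above the counter; z up. Outer diameter 123 mm, rim flange 134 mm across, inner diameter 116 mm, inner floor 76 mm below this point. Any yaw of the lid fits.
- tub: The canister, origin under its centre. A black rubber gasket ring (mean diameter 125 mm) stands 3.5 to 5 mm proud of its rim. It sinks where it is pressed and stays down, resisting with 4.8 N per eighth of the ring: one point of the lid's edge takes 15 to 23 N, the middle of the lid over 35 N. A lid pressed at one side tips, lifting opposite by some mm, until pressed there as well.
- lid_grip (a point): Grip point of the lid, on its axis, 20 mm above its top face and 10 mm below the top of its handle: an upright black bar 50 mm long (point's x), 14 mm thick (point's y; pinch it across this), 30 mm tall, in the middle of the lid. The lid starts lying right way up on the counter, its top face 15 mm above the counter. (In the rules: handle = lid_c2, flange = lid_c1.)
- lid_seat (a point): Centre of the underside of the lid's flange, 25 mm below lid_grip; z = the lid's axis, up. It comes to the height of tub_rim when fully seated. The lid is a rigid aluminium disc, 134 mm in diameter, flange 5 mm thick, 0.3 kg. Below the flange a 10 mm deep spigot (109 mm, tapering to 100 mm) enters the canister's mouth with 3.5 mm play. Press on the flange 50 to 60 mm from the axis.
- heat_sink: Aluminium finned heat sink, loose, 60 mm (x) by 44 mm (y), 36 mm tall; origin under its centre. Leave alone.
- screw_jar: Small glass jar with a steel cap, loose, 44 mm in diameter, 58 mm tall; origin under its centre. Leave alone.
- spray_can: Small grey contact-cleaner can, loose, 52 mm in diameter, 144 mm tall; origin under its centre. Leave alone.
- radio_knob: Brown plastic radio knob, loose, 36 mm in diameter, 17 mm tall; origin under its centre. Leave alone.
- ratchet_driver: Chrome ratchet screwdriver, loose, lying along its x axis, 222 mm long, 28 mm thick, grip to -x; origin under its middle. Leave alone.

How it is judged (in metres and radians):
On the way, in this order (a step that is already met when the one before it is completed fails the run):
1. the largest magnet is in the canister, let go, with the lid still off (horizontal distance between magnet_large_mid and tub_rim below 0.055 m and z of magnet_large_mid in the frame of tub_rim below -0.035 m and contact force between the fingers and magnet_large below 0.05 N and horizontal distance between lid_seat and tub_rim above 0.09 m), for 0.2 s.
2. the lid lies on the canister, its spigot in the mouth, let go (horizontal distance between lid_seat and tub_rim below 0.008 m and z of lid_seat in the frame of tub_rim below 0.008 m and angle between lid_seat's own z axis and vertical below 0.12 rad and contact force between the fingers and lid below 0.05 N), for 0.2 s.
At the end, for the whole second after the job is handed in: The largest magnet is inside the canister and the lid is fully seated on it: the flange's underside within 1.5 mm of the rim at the middle and level within 0.016 rad (about 1 mm at the edge), centred within 6 mm, all at rest (horizontal distance between magnet_large_mid and tub_rim below 0.055 m and z of magnet_large_mid in the frame of tub_rim below -0.035 m and horizontal distance between lid_seat and tub_rim below 0.006 m and z of lid_seat in the frame of tub_rim below 0.0015 m and angle between lid_seat's own z axis and vertical below 0.016 rad and linear speed of each of lid, magnet_large below 0.02 m/s); the robot touches nothing.
It fails at once if the magnet is let fall into something from more than about 50 mm (linear speed of magnet_large above 1 m/s and contact force between the fingers and magnet_large below 0.05 N).
It fails at once if the lid is rammed at its edge (over 60 N), or forced down from the middle by its handle (over 34 N on the canister) instead of round the edge (contact force between the fingers and lid_c1 above 60 N or (contact force between tub and lid above 34 N and contact force between the fingers and lid_c2 above 1 N)).
It fails at once if another magnet is taken or pushed out of its slot (over 20 mm) (distance of any of magnet_medium_mid, magnet_small_mid from where it was at the start of the episode above 0.02 m).
It fails at once if one of the loose things standing about is shifted by over 20 mm (distance of any of heat_sink, screw_jar, spray_can, radio_knob, ratchet_driver from where it was at the start of the episode above 0.02 m).
It also fails if it takes over 72 s, if anything falls off the work surface, if the arm or the gripper's body presses on something with over 40 N, if the wrist force passes 120 N, or if a joint passes its speed limit or range.

### The arm

A 6-joint arm with a two-finger parallel gripper is mounted at the origin on the work surface. World frame = base frame: x ahead of the robot, y to its left, z up, the work surface at z = 0. Lengths are in m, angles in degrees, forces in N, time in s.
With the tool pointing down it reaches from about 0.25 to 0.725 m from the base axis. Payload 9.7 kg.
Tool frame: the origin (TCP) lies at the very end of the fingers, on their centre line; the grasp point (between the pads) lies 19 mm behind it; x points along the fingers, y is the direction in which the jaws open and shut, and the axes are right-handed (so a half turn about x gives the same grasp; the last joint's range is limited). The gripper opens to 85 mm and grips with 20 to 120 N. Pads are 22 mm wide; open, the fingers measure 114 mm over their backs; the gripper's body (76 mm by 85 mm) begins 54 mm behind the grasp point. The pads swing forward as they close: fully open they stand 13 mm farther back than shut.
Start: joints at [63.885, 4.979, 10.078, 95.1, 0, 90], TCP at [0.242, 0.494, 0.231] pointing down, gripper open.
Joint ranges: [-179.16, 179.16], [-48.56, 103.87], [-65.8, 70.77], [-126.05, 130.52], [-82.76, 87.17], [-180, 180]. Speed limits (degrees/s): [127.2, 127.2, 147.25, 180, 180, 180].

### API

Orientations are given as [roll, pitch, yaw] about the fixed x, y, z axes, in that order (R = Rz(yaw) Ry(pitch) Rx(roll)).
In Python, from workcell import get_obs, cams, bot gives the robot as it stands.
- The arm moves only by the tool apply_moves, never from a script. Its argument "rows" is a list that holds one entry, the list of rows, each a list of 7 numbers: the shift along the tool's x, y, z in mm, then the turn, a rotation vector about the tool's x, y, z in rad, then the opening, from 0 (shut) to 1 (fully open). A call has 1 to 20 rows; each row is the pose to reach, as a shift and turn from the pose measured when the call began, along the tool's axes at that moment; what a row does not reach only later rows make up. A row lasts 1/10 s, in which the tool goes at most 50 mm and 8.59 degrees, less where a joint would pass 70% of its speed; a pose out of reach is approached as far as the arm can. A call with a gripper value outside its range is refused whole. The fingers move at their own pace and stop on an object; "newtons" is the grip in N (left out, the last holds). Time passes only in rows, so rows that repeat a pose let the fingers close. It gives the time, the measured TCP pose, the force and the opening at its end, in the units of the state.
- get_obs(): the state, without advancing time (a new reading comes with each control period).
- cams.camera(name): name is "side" or "top"; returns a dict with "pixels" (420x560x3 uint8, red, green, blue), "range_z" (420x560 float32, m along the optical axis (not along the pixel's ray), 0 where there is no reading), "fx", "fy", "cx", "cy" (pixels), "eye" and "attitude" of the camera in the world. Camera axes: x right, y up, looking along -z (the intrinsics and any distortion apply to the point x, -y, -z); pixel columns grow to the right and rows downward; lengths in m; the calibration is good to about 2 mm. A picture is of the moment at which its call begins.
- bot.job_done(): hands the job in, once; it reports no verdict.
Trained networks look in a picture, given as the dict that the camera call returned (one of the last four; its "shot" number tells which), for a name from the list of things; names that differ only in an ending like _2 or _b are one class to them, and where a whole thing is asked for, a point or a joint stands for the part that bears it (a point fixed in the world has none). Each returns a list of dicts, best first, with "confidence" (0 to 1); they miss things now and then, are a little off and sometimes report something else, mostly with a low value. They report only what shows in the picture. A call takes as long as a camera call.
- cams.find_in(label, picture): "at" ([x, y, z] in m, in world coordinates, good to about 4 mm: the middle of the surface that is visible of it).
The state is a dict: "time": time; "q": joint angles; "qd": joint speeds; "joint_efforts": joint torques, N m; "ee_pos": TCP position; "tcp_rot": TCP orientation; "wrist_force": force on the tool from outside, world axes, zero at the start; "torque": the same for the moment, N m; "opening": finger opening in m.
Only numpy, scipy, OpenCV 4.12 (cv2) and the standard library are available. Lean on these libraries where they do the work, as an engineer would, in place of code of your own. Each camera call takes 0.05 s, during which the arm holds its last target.

## Working session

There is one attempt and no reset: what is moved stays moved. The work goes in short steps, Python scripts to look and compute and a tool call to move; the robot and the scene stay as the last step left them, time stands still between calls to the robot, and variables do not carry over. Pictures are saved under pics/ and viewed, and the job is handed in when it is done.

Besides the shell and the picture viewer there is one more tool, called after "Emit:" by a JSON object that holds its "api" and its "payload", one argument or row to a line. apply_moves: Moves the arm, as the interface text tells. Its arguments: {"type":"object","properties":{"rows":{"type":"array"},"newtons":{"type":"number"}},"required":["rows"]}

```bash
mkdir -p pics; ls; cat > h.py <<'E'
import numpy as np, cv2
from workcell import get_obs, cams, bot
from scipy.spatial.transform import Rotation as R
def rot(a):
    a=np.array(a,float)
    if a.shape==(3,3): return a
    if a.size==4: return R.from_quat(a).as_matrix()
    return R.from_euler('xyz',a,degrees=True).as_matrix()
def cloud(p):
    z=p['range_z']; h,w=z.shape
    v,u=np.mgrid[:h,:w]
    P=np.stack([(u-p['cx'])/p['fx']*z,-(v-p['cy'])/p['fy']*z,-z],-1)
    return P@rot(p['attitude']).T+np.array(p['eye'])
def save(p,n):
    cv2.imwrite('pics/'+n+'.png',cv2.cvtColor(p['pixels'],cv2.COLOR_RGB2BGR))
E
python3 - <<'E'
from h import *
o=get_obs();print(o)
for c in('side','top'):
    p=cams.camera(c);save(p,c+'0');print(c,{k:v for k,v in p.items() if k not in('pixels','range_z')})
    np.savez('pics/'+c+'0.npz',**{k:v for k,v in p.items()})
    for l in ['magnet_large_mid','magnet_medium_mid','magnet_small_mid','rack','tub','tub_rim','lid_grip','lid_seat','heat_sink','screw_jar','spray_can','radio_knob','ratchet_driver']:
        try:
            r=cams.find_in(l,p);print(l,[(np.round(x['at'],3).tolist(),round(x['confidence'],2)) for x in r][:3])
        except Exception as e: print(l,e)
E
```

```text
pics
{'time': 0.0, 'q': array([ 6.38837287e+01,  5.01037760e+00,  1.00340050e+01,  9.50981990e+01,
       -1.00434951e-04,  8.99971751e+01]), 'qd': array([ 0.02616134, -0.01166751, -0.0700558 , -0.00503976,  0.06831128,
       -0.09867215]), 'joint_efforts': array([-1.67086735e-03, -5.20390427e+01,  4.64801788e+01,  1.62614178e-02,
       -2.88934393e-05,  6.90864709e-06]), 'ee_pos': array([0.24200915, 0.49364612, 0.23058597]), 'tcp_rot': array([ -89.92565757,   89.92542829, -116.03910389]), 'wrist_force': array([-0.12142172, -0.06866693, -0.69230768]), 'torque': array([-0.01397342,  0.0001088 , -0.03609185]), 'opening': 0.08561375526893379}
side {'fx': 462.63818822039366, 'fy': 462.63818822039366, 'cx': 282.4656863684484, 'cy': 215.0254398873149, 'eye': array([0.34852577, 0.88746871, 0.58588534]), 'attitude': array([ 6.12824108e+01, -7.61342759e-02, -1.64737507e+02]), 'shot': 1}
magnet_large_mid []
magnet_medium_mid [([0.498, 0.352, 0.039], 0.57)]
magnet_small_mid [([0.455, 0.355, 0.039], 0.8)]
rack [([0.441, 0.364, 0.014], 0.66)]
tub [([0.465, -0.266, 0.052], 0.97), ([0.724, 0.219,
[... 542 characters left out ...]
432034, 0.01528071, 1.09020725]), 'attitude': array([  7.63977966,  -1.50638176, -89.24421695]), 'shot': 2}
magnet_large_mid [([0.408, 0.328, 0.066], 0.65)]
magnet_medium_mid [([0.499, 0.336, 0.051], 0.57), ([0.559, -0.152, 0.059], 0.49)]
magnet_small_mid [([0.452, 0.338, 0.048], 0.71)]
rack []
tub [([0.462, -0.322, 0.008], 0.86)]
tub_rim [([0.46, -0.323, 0.007], 0.63)]
lid_grip [([0.563, 0.022, 0.014], 0.74)]
lid_seat [([0.563, 0.013, 0.016], 0.83)]
heat_sink [([0.561, 0.017, 0.013], 0.7)]
screw_jar [([0.556, -0.151, 0.056], 0.56), ([0.562, 0.018, 0.015], 0.56)]
spray_can [([0.72, 0.188, 0.12], 0.91)]
radio_knob [([0.443, -0.13, 0.016], 0.62)]
ratchet_driver [([0.765, -0.062, 0.025], 0.85)]
```

View pics/side0.png

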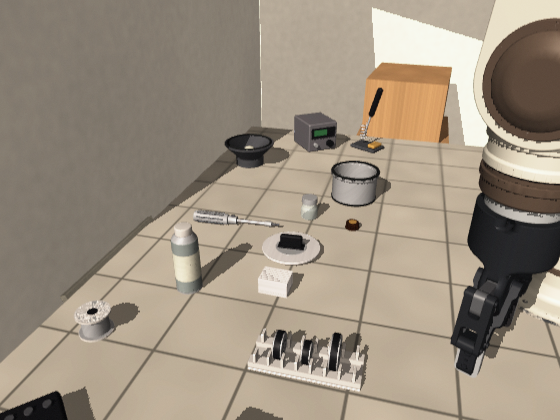

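View pics/top0.png

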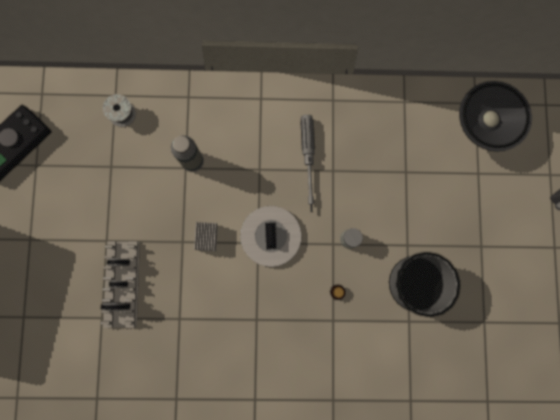

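The side view shows the rack with magnets near pixels (280,345), (307,350) and (335,350); the rightmost is the tallest. The canister is at (355,183), the lid at (291,246). In the top view the largest magnet is at (117,307), the canister at (425,284) and the lid at (271,237). Next I'll get precise geometry from depth.

```bash
cat > m.py <<'E'
from h import *
from scipy.optimize import least_squares
def ld(c): 
    d=np.load('pics/%s0.npz'%c); return {k:(d[k] if d[k].ndim else d[k].item()) for k in d}
def sel(P,x,y,z):
    m=(P[...,0]>x[0])&(P[...,0]<x[1])&(P[...,1]>y[0])&(P[...,1]<y[1])&(P[...,2]>z[0])&(P[...,2]<z[1])
    return P[m]
def circ(p,r=None):
    f=lambda a: np.hypot(p[:,0]-a[0],p[:,1]-a[1])-(a[2] if r is None else r)
    s=least_squares(f,[p[:,0].mean(),p[:,1].mean(),.06],loss='soft_l1',f_scale=.002); return s.x, np.std(f(s.x))
if __name__=='__main__':
  for c in('side','top'):
    p=ld(c);P=cloud(p);print('==',c)
    t=sel(P,(.3,.6),(-.05,.3),(-.02,.004));print('table z',np.median(t[:,2]),t[:,2].std())
    t=sel(P,(.37,.56),(-.42,-.2),(.074,.1));print('rim',len(t),circ(t),np.percentile(t[:,2],[5,50,95]),t.min(0),t.max(0))
    t=sel(P,(.47,.65),(-.07,.1),(.010,.020));print('lidflange',len(t),circ(t),np.median(t[:,2]),t.min(0),t.max(0))
    t=sel(P,(.5,.62),(-.03,.06),(.035,.055));
    if len(t)>5:
      q=t[:,:2]-t[:,:2].mean(0);w,v=np.linalg.eigh(q.T@q);print('handle',len(t),t.mean(0),v[:,1],np.ptp(q@v,axis=0),t[:,2].max())
    for n,x in(('L',.408),('S',.455),('M',.499)):
      t=sel(P,(x-.015,x+.015),(.29,.39),(.036,.1));print(n,len(t), t.min(0) if len(t) else 0,t.max(0) if len(t) else 0, np.median(t,axis=0))
    t=sel(P,(.33,.6),(.25,.42),(.003,.036));print('rack',t.min(0),t.max(0));
    h=t[:,:2].astype(np.float32);print(cv2.minAreaRect(h))
    ob=sel(P,(.2,.8),(-.5,.5),(.02,.3));
E
python3 m.py
```

```text
== side
table z -0.0018638442447563852 0.0010931368867710927
rim 384 (array([ 0.46499165, -0.30305387,  0.06292978]), np.float64(0.0027186231696304415)) [0.07451696 0.07930875 0.08297887] [ 0.39900011 -0.37204119  0.07403555] [ 0.53125635 -0.23581415  0.08404598]
lidflange 1280 (array([0.56733334, 0.01127117, 0.05278835]), np.float64(0.016795757863875802)) 0.013146898336870494 [ 0.49882423 -0.06933803  0.01000351] [0.64964138 0.08714419 0.01982448]
handle 120 [0.56478086 0.02229555 0.04064022] [-0.99841548 -0.05627194] [0.01843073 0.04879636] 0.04455771914938045
L 363 [0.40206263 0.31220409 0.03610844] [0.41773524 0.37212997 0.0694853 ] [0.40905204 0.35749958 0.05917325]
S 140 [0.44849342 0.32681297 0.03601258] [0.46363355 0.36034162 0.04658672] [0.45539987 0.34726732 0.04223568]
M 241 [0.49391643 0.3234869  0.03627821] [0.50975932 0.36668929 0.0561788 ] [0.50041478 0.35254202 0.04903508]
rack [0.36389595 0.30629444 0.00300179] [0.54853441 0.37817089 0.03596666]
((0.45611536502838135, 0.3435318171977997), (0.18395765125751495, 0.0700329914689064), 1.3931241035461426)
== top
table z -
[... 364 characters left out ...]
0.49741097 -0.06999096  0.01001955] [0.64921783 0.07929031 0.01988683]
handle 143 [0.56231884 0.01401172 0.04293166] [-0.99765081 -0.06850442] [0.01367202 0.04777787] 0.04965482322749959
L 239 [0.40043083 0.30629706 0.03640532] [0.41640144 0.36183862 0.07143261] [0.40907402 0.32932037 0.0624931 ]
S 104 [0.44658105 0.31883347 0.03630286] [0.46138686 0.35293306 0.04915428] [0.45507377 0.33508083 0.04251792]
M 154 [0.49244723 0.31496974 0.03602292] [0.50760266 0.35758238 0.0576189 ] [0.50048822 0.33321241 0.04996159]
rack [0.33362633 0.25666644 0.00300478] [0.59918282 0.41699315 0.03599015]
((0.46653178334236145, 0.33791956305503845), (0.1599397510290146, 0.2656395733356476), 88.84625244140625)
```

```bash
python3 - <<'E'
import cv2
a=cv2.imread('pics/side0.png')[320:395,240:370];b=cv2.imread('pics/top0.png')[235:335,90:150]
a=cv2.resize(a,None,fx=5,fy=5,interpolation=2);b=cv2.resize(b,None,fx=5.5,fy=5.5,interpolation=2)
cv2.imwrite('pics/a1.png',a);cv2.imwrite('pics/b1.png',b*2)
E
```

```text
(no output)
```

View pics/a1.png

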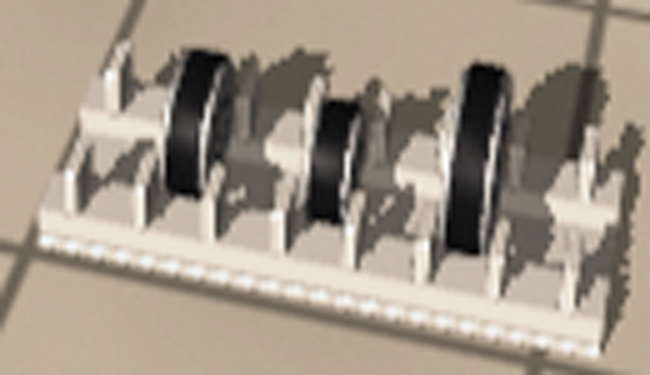

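View pics/b1.png

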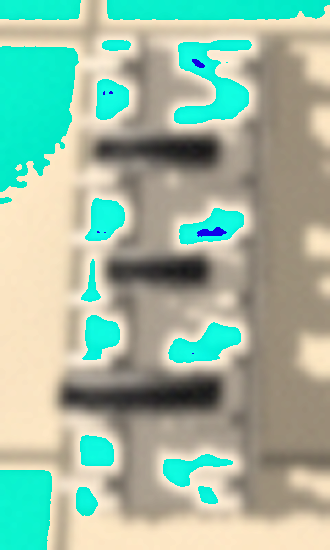

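```bash
cat >> h.py <<'E'
def goto(pos,yaw_jaw,obs=None):
    """shift(mm), rotvec for tool-down pose at pos with jaw axis along yaw (deg), nearest of the two"""
    o=obs or get_obs(); R0=rot(o['tcp_rot']); best=None
    for y in (yaw_jaw,yaw_jaw+180):
        a=np.deg2rad(y); ex=np.array([0,0,-1.]); ey=np.array([np.cos(a),np.sin(a),0]); ez=np.cross(ex,ey)
        Rt=np.stack([ex,ey,ez],1); rv=R.from_matrix(R0.T@Rt).as_rotvec()
        if best is None or np.linalg.norm(rv)<np.linalg.norm(best): best=rv
    return np.round(R0.T@(np.array(pos)-o['ee_pos'])*1000,1),np.round(best,3)
E
python3 - <<'E'
from m import *
o=get_obs();print(np.round(rot(o['tcp_rot']),3).tolist())
for c in('side','top'):
    p=ld(c);P=cloud(p);print(c)
    t=sel(P,(.47,.65),(-.075,.1),(.006,.020))
    t=t[np.hypot(t[:,0]-.563,t[:,1]-.016)<.085]
    print('lid enc',cv2.minEnclosingCircle(t[:,:2].astype(np.float32)),cv2.fitEllipse(cv2.convexHull(t[:,:2].astype(np.float32))))
    t=sel(P,(.37,.56),(-.42,-.2),(.074,.1))
    print('rim enc',cv2.minEnclosingCircle(t[:,:2].astype(np.float32)),cv2.fitEllipse(cv2.convexHull(t[:,:2].astype(np.float32))))
for l,a in (('mag above',((.409,.338,.13),0)),('mag',((.409,.338,.033),1.4))): print(l,goto(*a))
E
```

```text
[[0.0, 0.44, 0.898], [-0.0, 0.898, -0.44], [-1.0, -0.0, 0.0]]
side
lid enc ((0.5638881921768188, 0.01841043308377266), 0.06927231699228287) ((0.5650144815444946, 0.018934300169348717), (0.13226541876792908, 0.13649272918701172), 13.903475761413574)
rim enc ((0.46705392003059387, -0.3055421710014343), 0.0706273689866066) ((0.4654993712902069, -0.30505064129829407), (0.13308276236057281, 0.13921470940113068), 18.137554168701172)
top
lid enc ((0.563388466835022, 0.01407930813729763), 0.06699807196855545) ((0.5633739829063416, 0.013933737762272358), (0.13239823281764984, 0.1331251561641693), 80.45618438720703)
rim enc ((0.4636225700378418, -0.3100554645061493), 0.06702584028244019) ((0.46355509757995605, -0.3100481629371643), (0.1328982710838318, 0.13295944035053253), 53.864540100097656)
mag above (array([101.3, -66.5, 218.5]), array([1.115, 0.   , 0.   ]))
mag (array([198.3, -66.5, 218.5]), array([1.091, 0.   , 0.   ]))
```

Emit:
{"api": "apply_moves", "payload": {
  "rows": [
    [[30,-20,70,0.15,0,0,0.45],[60,-40,140,0.3,0,0,0.45],[90,-60,200,0.45,0,0,0.45],[101,-66.5,218.5,0.6,0,0,0.45],[101,-66.5,218.5,0.75,0,0,0.45],[101,-66.5,218.5,0.9,0,0,0.45],[101,-66.5,218.5,1.04,0,0,0.45],[101,-66.5,218.5,1.091,0,0,0.45],[101,-66.5,218.5,1.091,0,0,0.45],[101,-66.5,218.5,1.091,0,0,0.45],[101,-66.5,218.5,1.091,0,0,0.45]]
  ],
  "newtons": 40
}}

```text
time: 2.5
ee_pos: [0.4089, 0.338, 0.1303]
tcp_rot: [89.9, 90.0, 1.4]
wrist_force: [-0.4, -1.1, -0.1]
opening: 0.0387
```

```bash
python3 - <<'E'
from h import *
o=get_obs();print(o['time'],o['ee_pos'],o['q'],o['opening'],rot(o['tcp_rot'])[:,1])
for c in('side','top'):
    p=cams.camera(c);save(p,c+'1');np.savez('pics/'+c+'1.npz',**p)
    P=cloud(p)
    d=o['ee_pos']
    m=(np.abs(P[...,0]-d[0])<.07)&(np.abs(P[...,1]-d[1])<.05)&(P[...,2]>.115)&(P[...,2]<.17)
    t=P[m];print(c,len(t),t.min(0),t.max(0),t.mean(0))
    for k in range(0,0):pass
E
```

```text
2.5 [0.40894216 0.33804786 0.13031177] [ 3.95794645e+01  1.48699644e+00 -4.73566557e+00  8.37750303e+01
 -1.81411383e-03  1.28110409e+02] 0.038745084403165986 [9.99671315e-01 2.56370541e-02 5.12319865e-05]
side 389 [0.37582915 0.32864334 0.1305864 ] [0.44259953 0.3536854  0.16986912] [0.4104069  0.34784513 0.15241047]
top 83 [0.37560803 0.32378329 0.12933066] [0.44235572 0.3428386  0.16947538] [0.40609489 0.3278576  0.14854575]
```

View pics/side1.png

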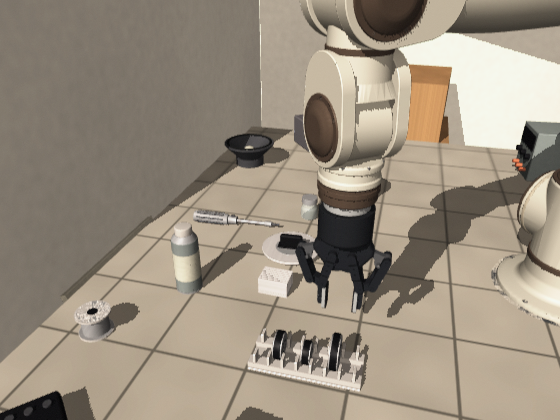

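The side picture shows the open fingers at (323,295) and (357,295), straddling the large magnet at (336,350). Next I go down and grip.

Emit:
{"api": "apply_moves", "payload": {
  "rows": [
    [[25,0,-2,0,0,0,0.45],[50,0,-2,0,0,0,0.45],[70,0,-2,0,0,0,0.45],[85,0,-2,0,0,0,0.45],[98,0,-2,0,0,0,0.45],[98,0,-2,0,0,0,0.45],[98,0,-2,0,0,0,0.45],[98,0,-2,0,0,0,0.1],[98,0,-2,0,0,0,0.1],[98,0,-2,0,0,0,0.1],[98,0,-2,0,0,0,0.1],[98,0,-2,0,0,0,0.1],[98,0,-2,0,0,0,0.1],[98,0,-2,0,0,0,0.1]]
  ],
  "newtons": 50
}}

```text
time: 4.0
ee_pos: [0.4094, 0.3404, 0.0332]
tcp_rot: [126.2, 89.9, 37.6]
wrist_force: [-0.3, -0.2, 6.2]
opening: 0.0153
```

Emit:
{"api": "apply_moves", "payload": {
  "rows": [
    [[-10,0,0,0,0,0,0.1],[-25,0,0,0,0,0,0.1],[-45,0,0,0,0,0,0.1],[-75,0,0,0,0,0,0.1],[-110,0,0,0,0,0,0.1],[-145,0,0,0,0,0,0.1],[-175,0,0,0,0,0,0.1],[-190,0,0,0,0,0,0.1],[-190,0,0,0,0,0,0.1],[-190,0,0,0,0,0,0.1]]
  ]
}}

```text
time: 5.0
ee_pos: [0.4091, 0.3402, 0.2232]
tcp_rot: [126.9, 89.9, 38.3]
wrist_force: [-1.1, 0.4, -2.8]
opening: 0.0155
```

```bash
python3 - <<'E'
from h import *
o=get_obs();print(o['time'],o['ee_pos'],o['q'],o['opening'],o['wrist_force'])
p=cams.camera('side');save(p,'side2')
P=cloud(p);d=o['ee_pos']
m=(np.abs(P[...,0]-d[0])<.03)&(np.abs(P[...,1]-d[1])<.05)&(P[...,2]>d[2]-.05)&(P[...,2]<d[2]-.003)
t=P[m];print(len(t),t.min(0)-d,t.max(0)-d)
print(goto((.4645,-.3065,.223),1.4),goto((.4645,-.3065,.223),-50),np.arctan2(-.3065,.4645)*57.3)
E
```

```text
5.0 [0.40909941 0.34022373 0.22316735] [ 3.97496294e+01  2.23367735e+00  6.28754355e+00  9.39522090e+01
 -2.50033500e-03  1.28317617e+02] 0.015520281075709129 [-1.14720955  0.39101158 -2.77866333]
70 [-0.00747875 -0.01045077 -0.0219036 ] [ 0.00747693  0.0290846  -0.00325485]
(array([ -0.8,  39.4, 647.7]), array([ 0.001, -0.   , -0.   ])) (array([ -0.8,  39.4, 647.7]), array([ 0.898, -0.   , -0.   ])) -33.421257913616664
```

View pics/side2.png

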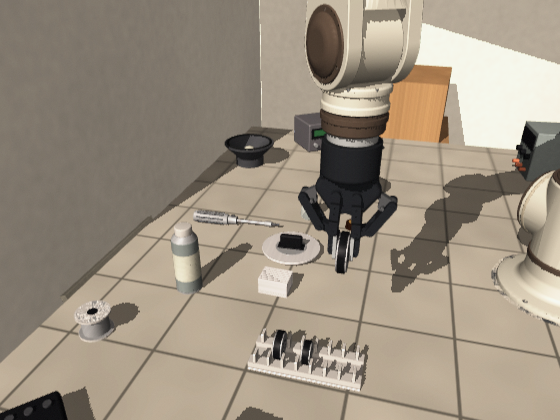

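The magnet is held at (342,250) and the other two are still in the rack. Next I carry it over the canister.

Emit:
{"api": "apply_moves", "payload": {
  "rows": [
    [[0,1,15,0,0,0,0.1],[0,3,45,0,0,0,0.1],[0,5,90,0,0,0,0.1],[0,8,135,0,0,0,0.1],[0,11,180,0,0,0,0.1],[0,14,225,0,0,0,0.1],[0,16,270,0,0,0,0.1],[0,19,315,0,0,0,0.1],[0,22,360,0,0,0,0.1],[0,25,405,0,0,0,0.1],[0,27,450,0,0,0,0.1],[0,30,495,0,0,0,0.1],[0,33,540,0,0,0,0.1],[0,36,585,0,0,0,0.1],[0,38,620,0,0,0,0.1],[0,39,640,0,0,0,0.1],[0,39.4,647.7,0,0,0,0.1],[0,39.4,647.7,0,0,0,0.1],[0,39.4,647.7,0,0,0,0.1]]
  ]
}}

```text
time: 6.95
ee_pos: [0.4641, -0.3057, 0.222]
tcp_rot: [-165.2, 89.9, 106.2]
wrist_force: [0.1, 0.4, -1.9]
opening: 0.0155
```

```bash
python3 - <<'E'
from h import *
o=get_obs();print(o['time'],o['ee_pos'],o['q'],o['opening'],o['wrist_force'])
for c in('side','top'):
    p=cams.camera(c);save(p,c+'3')
E
```

```text
6.95 [ 0.46407952 -0.30572734  0.22197081] [-3.33942716e+01  5.62344755e+00  9.73367835e+00  9.41517383e+01
  3.52748952e-02  5.51543705e+01] 0.015530474080289278 [ 0.13839753  0.36207694 -1.89933055]
```

View pics/side3.png

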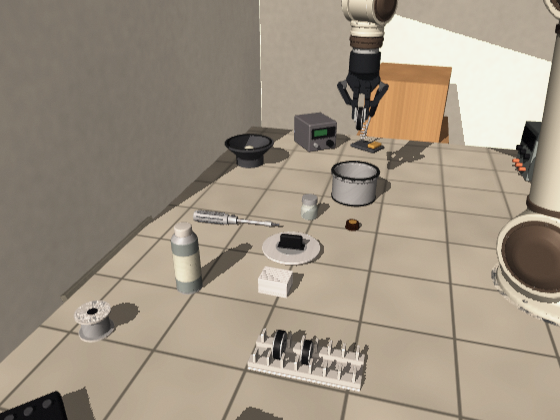

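Emit:
{"api": "apply_moves", "payload": {
  "rows": [
    [[15,0,0,0,0,0,0.1],[45,0,0,0,0,0,0.1],[80,0,0,0,0,0,0.1],[115,0,0,0,0,0,0.1],[140,0,0,0,0,0,0.1],[160,0,0,0,0,0,0.1],[175,0,0,0,0,0,0.1],[185,0,0,0,0,0,0.1],[189,0,0,0,0,0,0.1],[192,0,0,0,0,0,0.1],[192,0,0,0,0,0,0.1]]
  ]
}}

```text
time: 8.15
ee_pos: [0.4648, -0.3055, 0.0308]
tcp_rot: [88.2, 89.9, -0.3]
wrist_force: [0.1, 0.3, -2.6]
opening: 0.0157
```

Emit:
{"api": "apply_moves", "payload": {
  "rows": [
    [[1,0,0,0,0,0,0.1],[2,0,0,0,0,0,0.1],[2,0,0,0,0,0,0.1]]
  ]
}}

```text
time: 8.45
ee_pos: [0.4649, -0.3056, 0.0291]
tcp_rot: [78.4, 89.9, -10.1]
wrist_force: [-0.4, 0.5, -2.1]
opening: 0.0155
```

Emit:
{"api": "apply_moves", "payload": {
  "rows": [
    [[1,0,0,0,0,0,0.1],[2,0,0,0,0,0,0.1],[2.5,0,0,0,0,0,0.1],[2.5,0,0,0,0,0,0.1]]
  ]
}}

```text
time: 8.85
ee_pos: [0.4651, -0.3058, 0.0276]
tcp_rot: [68.2, 89.9, -20.3]
wrist_force: [-1.5, 2.1, 7.1]
opening: 0.0155
```

Floor contact felt (+7 N). Releasing now.

Emit:
{"api": "apply_moves", "payload": {
  "rows": [
    [[0,0,0,0,0,0,0.25],[0,0,0,0,0,0,0.4],[0,0,0,0,0,0,0.5],[0,0,0,0,0,0,0.5],[0,0,0,0,0,0,0.5],[0,0,0,0,0,0,0.5],[-20,0,0,0,0,0,0.5],[-60,0,0,0,0,0,0.5],[-105,0,0,0,0,0,0.5],[-150,0,0,0,0,0,0.5],[-190,0,0,0,0,0,0.5],[-190,0,0,0,0,0,0.5],[-190,0,0,0,0,0,0.5]]
  ]
}}

```text
time: 10.15
ee_pos: [0.4651, -0.3059, 0.2185]
tcp_rot: [62.0, 89.8, -26.5]
wrist_force: [-0.2, 0.2, -1.1]
opening: 0.043
```

```bash
python3 - <<'E'
from h import *
o=get_obs();print(o['time'],o['ee_pos'],o['q'],o['opening'],o['wrist_force'])
print(goto((.564,.0172,.15),93.6),goto((.40,-.15,.21),93.6))
E
```

```text
10.15 [ 0.46506759 -0.30586595  0.21846247] [-3.33466897e+01  5.39303149e+00  9.09462210e+00  9.34662598e+01
  2.84064141e-02  5.51534788e+01] 0.04295610507889308 [-0.18459479  0.23581067 -1.08434756]
(array([  68.2,  107.1, -320.5]), array([ 1.534e+00, -1.000e-03, -4.000e-03])) (array([   7.9,  -61. , -157.5]), array([ 1.534e+00, -1.000e-03, -4.000e-03]))
```

Emit:
{"api": "apply_moves", "payload": {
  "rows": [
    [[0,8,-25,-0.14,0,0,0.5],[0,17,-50,-0.28,0,0,0.5],[0,27,-80,-0.42,0,0,0.5],[0,37,-110,-0.56,0,0,0.5],[0,47,-140,-0.7,0,0,0.5],[0,57,-170,-0.84,0,0,0.5],[0,67,-200,-0.98,0,0,0.5],[10,77,-230,-1.12,0,0,0.5],[20,87,-260,-1.26,0,0,0.5],[35,97,-290,-1.4,0,0,0.5],[50,104,-310,-1.54,0,0,0.5],[68,107,-320.5,-1.607,0,0,0.5],[68,107,-320.5,-1.607,0,0,0.5],[68,107,-320.5,-1.607,0,0,0.5]]
  ]
}}

```text
time: 11.55
ee_pos: [0.5631, 0.017, 0.1493]
tcp_rot: [-60.4, 89.9, -56.9]
wrist_force: [-0.5, 0.4, 0.7]
opening: 0.0426
```

```bash
python3 - <<'E'
from m import *
o=get_obs();print(o['time'],o['ee_pos'],o['q'],o['opening'],rot(o['tcp_rot'])[:,1])
d=o['ee_pos']
for c in('side','top'):
    p=cams.camera(c);save(p,c+'4');P=cloud(p)
    t=P[(np.abs(P[...,0]-d[0])<.03)&(np.abs(P[...,1]-d[1])<.05)&(P[...,2]>d[2]-.01)&(P[...,2]<d[2]+.03)]
    print('f',len(t),t.min(0)-d,t.max(0)-d)
    t=sel(P,(.5,.62),(-.03,.06),(.03,.055))
    if len(t)>5:print('h',len(t),t.min(0),t.max(0))
    # magnet in canister
    t=sel(P,(.40,.525),(-.36,-.25),(.0,.075));print('can',len(t), t[t[:,2]>.045][:5])
E
```

```text
11.55 [0.56313413 0.01702389 0.14926184] [ 1.79218921  5.8462901   1.93701904 86.0179102  -0.11985375 -1.67783013] 0.04261076730136796 [-0.0605235   0.9981645  -0.00212815]
f 177 [-0.01219693 -0.02400998  0.00071979] [0.01329067 0.03993214 0.02996258]
h 158 [0.54032921 0.01266904 0.03006746] [0.59031658 0.02995143 0.04510476]
can 917 [[ 0.49748735 -0.35590975  0.07495755]
 [ 0.51312776 -0.34510489  0.07445264]
 [ 0.50744533 -0.34545543  0.07494066]
 [ 0.50505996 -0.34920021  0.07370588]
 [ 0.50195956 -0.34730218  0.07480821]]Traceback (most recent call last):
  File "<stdin>", line 7, in <module>
    return umr_minimum(a, axis, None, out, keepdims, initial, where)
ValueError: zero-size array to reduction operation minimum which has no identity
```

View pics/side4.png

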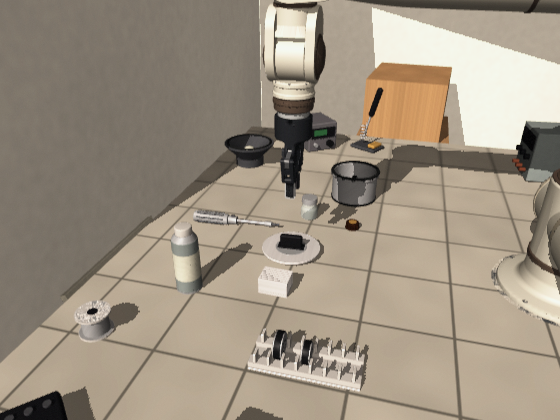

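View pics/top4.png

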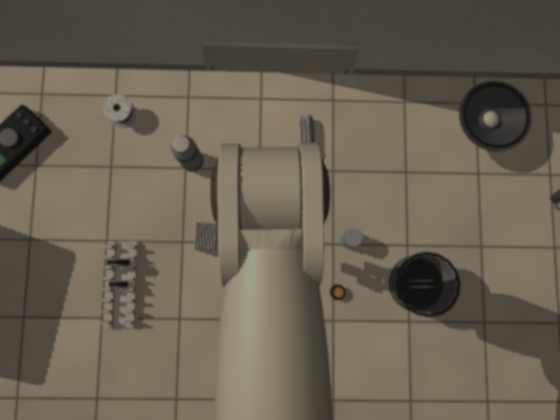

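The top view shows the magnet standing inside the canister at (420,283). The side view shows the gripper over the lid's handle at (291,241). Descending to pinch the handle.

Emit:
{"api": "apply_moves", "payload": {
  "rows": [
    [[30,0,1,0,0,0,0.45],[65,0,1,0,0,0,0.45],[95,0,1,0,0,0,0.45],[115,0,1,0,0,0,0.45],[125,0,1,0,0,0,0.45],[130,0,1,0,0,0,0.45],[130,0,1,0,0,0,0.45],[130,0,1,0,0,0,0.3],[130,0,1,0,0,0,0.2],[130,0,1,0,0,0,0.1],[130,0,1,0,0,0,0.05],[130,0,1,0,0,0,0.05],[130,0,1,0,0,0,0.05],[130,0,1,0,0,0,0.05]]
  ],
  "newtons": 50
}}

```text
time: 13.05
ee_pos: [0.5662, 0.0162, 0.022]
tcp_rot: [-23.1, 89.6, -19.7]
wrist_force: [0.3, -1.7, 6.8]
opening: 0.013
```

Emit:
{"api": "apply_moves", "payload": {
  "rows": [
    [[-5,0,0,0,0,0,0.05],[-15,0,0,0,0,0,0.05],[-30,0,0,0,0,0,0.05],[-60,0,0,0,0,0,0.05],[-95,0,0,0,0,0,0.05],[-130,0,0,0,0,0,0.05],[-160,0,0,0,0,0,0.05],[-170,0,0,0,0,0,0.05],[-170,0,0,0,0,0,0.05],[-170,0,0,0,0,0,0.05]]
  ]
}}

```text
time: 14.05
ee_pos: [0.5648, 0.0166, 0.1907]
tcp_rot: [-29.9, 89.7, -26.5]
wrist_force: [-0.3, 0.5, -3.0]
opening: 0.0131
```

```bash
python3 - <<'E'
from m import *
o=get_obs();Rt=rot(o['tcp_rot']);print(o['time'],o['ee_pos'],o['q'],o['opening'],o['wrist_force'],Rt.round(3).tolist())
d=o['ee_pos']
p=cams.camera('side');save(p,'side5');P=cloud(p)
t=sel(P,(d[0]-.09,d[0]+.09),(d[1]-.09,d[1]+.09),(d[2]-.03,d[2]+.004))
print(len(t),t.min(0)-d,t.max(0)-d)
e=cv2.fitEllipse(cv2.convexHull(t[:,:2].astype(np.float32)));print(e,np.array(e[0])-d[:2], cv2.minEnclosingCircle(t[:,:2].astype(np.float32)))
r=np.hypot(t[:,0]-e[0][0],t[:,1]-e[0][1]);f=t[(r<.06)];
A=np.c_[f[:,:2]-d[:2],np.ones(len(f))];c=np.linalg.lstsq(A,f[:,2]-d[2],rcond=None)[0]
for _ in range(5):
    res=A@c-(f[:,2]-d[2]);k=np.abs(res)<.003;c=np.linalg.lstsq(A[k],(f[:,2]-d[2])[k],rcond=None)[0]
print('plane',c,k.sum(),len(k))
E
```

```text
14.05 [0.56476756 0.01658354 0.19071613] [ 1.7510693   6.11706608  6.80242064 90.42996626 -0.13708856 -1.68212818] 0.013117982409095737 [-0.26485371  0.48493263 -2.98657755] [[0.005, -0.06, 0.998], [-0.002, 0.998, 0.06], [-1.0, -0.003, 0.004]]
1220 [-0.06761642 -0.06320357 -0.02483004] [0.06441315 0.07092009 0.00364972]
((0.563831090927124, 0.01953323930501938), (0.1320904642343521, 0.13597029447555542), 18.812898635864258) [-0.00093647  0.0029497 ] ((0.5637089610099792, 0.019094061106443405), 0.06856200844049454)
plane [ 0.00026678 -0.0003324  -0.00857698] 777 896
```

View pics/side5.png

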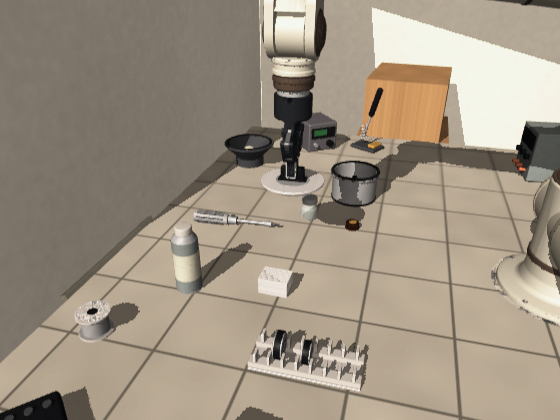

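```bash
python3 - <<'E'
from h import *
print(goto((.4665,-.308,.19),93.46))
E
```

```text
(array([   0.6, -318.1, -117.3]), array([-0.001,  0.003,  0.002]))
```

Emit:
{"api": "apply_moves", "payload": {
  "rows": [
    [[0,-10,-4,0,0.003,0.002,0.05],[0,-30,-11,0,0.003,0.002,0.05],[0,-60,-22,0,0.003,0.002,0.05],[0,-95,-35,0,0.003,0.002,0.05],[0,-130,-48,0,0.003,0.002,0.05],[0,-165,-61,0,0.003,0.002,0.05],[0,-200,-74,0,0.003,0.002,0.05],[0,-235,-87,0,0.003,0.002,0.05],[0,-265,-98,0,0.003,0.002,0.05],[0,-290,-107,0,0.003,0.002,0.05],[0,-308,-114,0,0.003,0.002,0.05],[0,-318,-117.3,0,0.003,0.002,0.05],[0,-318,-117.3,0,0.003,0.002,0.05],[0,-318,-117.3,0,0.003,0.002,0.05]]
  ]
}}

```text
time: 15.5
ee_pos: [0.4663, -0.3075, 0.1901]
tcp_rot: [126.7, 90.0, 130.1]
wrist_force: [0.0, 1.0, -2.8]
opening: 0.0129
```

```bash
python3 - <<'E'
from m import *
o=get_obs();Rt=rot(o['tcp_rot']);print(o['time'],o['ee_pos'],o['wrist_force'],Rt.round(3).tolist())
d=o['ee_pos']
p=cams.camera('side');save(p,'side6');P=cloud(p)
t=sel(P,(d[0]-.09,d[0]+.09),(d[1]-.09,d[1]+.09),(d[2]-.03,d[2]+.004))
e=cv2.fitEllipse(cv2.convexHull(t[:,:2].astype(np.float32)));print('lid',e,cv2.minEnclosingCircle(t[:,:2].astype(np.float32)))
f=t[np.hypot(t[:,0]-e[0][0],t[:,1]-e[0][1])<.06]
print('topface', np.median(f[:,2]))
t=sel(P,(.37,.56),(-.42,-.2),(.07,.095));t=t[t[:,2]>.074]
print('rim',len(t),cv2.fitEllipse(cv2.convexHull(t[:,:2].astype(np.float32))),circ(t))
print(goto((.4665,-.308,.112),93.46))
E
```

```text
15.5 [ 0.46629487 -0.30745197  0.1900912 ] [ 0.00671988  1.03939726 -2.80113681] [[-0.0, -0.06, 0.998], [0.0, 0.998, 0.06], [-1.0, 0.0, -0.0]]
lid ((0.46547403931617737, -0.30393490195274353), (0.13216057419776917, 0.13741594552993774), 14.551336288452148) ((0.4655097424983978, -0.30316734313964844), 0.0683915764093399)
topface 0.18083597245113503
rim 385 ((0.46486976742744446, -0.30479270219802856), (0.13293074071407318, 0.13826601207256317), 5.457181453704834) (array([ 0.46502627, -0.30283073,  0.06266463]), np.float64(0.002725958649612359))
(array([78.3, -0.8, -0.1]), array([ 0.,  0., -0.]))
```

View pics/side6.png

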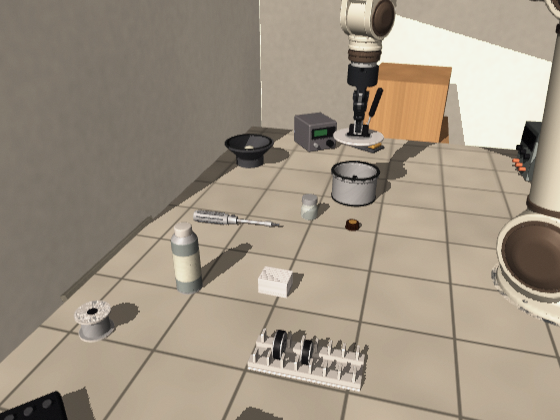

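The lid is held level at (358,137), and in the same picture its centre agrees with the rim's to about 1 mm. Lowering it.

Emit:
{"api": "apply_moves", "payload": {
  "rows": [
    [[15,-0.5,0,0,0,0,0.05],[35,-0.8,0,0,0,0,0.05],[55,-0.8,0,0,0,0,0.05],[70,-0.8,0,0,0,0,0.05],[76,-0.8,0,0,0,0,0.05],[80,-0.8,0,0,0,0,0.05],[84,-0.8,0,0,0,0,0.05],[87,-0.8,0,0,0,0,0.05],[89,-0.8,0,0,0,0,0.05],[89,-0.8,0,0,0,0,0.05],[89,-0.8,0,0,0,0,0.05]]
  ]
}}

```text
time: 16.65
ee_pos: [0.4666, -0.308, 0.1015]
tcp_rot: [-10.3, 90.0, -6.8]
wrist_force: [0.1, 0.2, -2.4]
opening: 0.0129
```

Emit:
{"api": "apply_moves", "payload": {
  "rows": [
    [[1,0,0,0,0,0,0.05],[2,0,0,0,0,0,0.05],[2,0,0,0,0,0,0.05]]
  ]
}}

```text
time: 16.95
ee_pos: [0.4666, -0.308, 0.0994]
tcp_rot: [8.3, 90.0, 11.8]
wrist_force: [-0.5, -0.3, -1.5]
opening: 0.013
```

Emit:
{"api": "apply_moves", "payload": {
  "rows": [
    [[0.5,0,0,0,0,0,0.05],[1.3,0,0,0,0,0,0.05],[1.3,0,0,0,0,0,0.05]]
  ]
}}

```text
time: 17.25
ee_pos: [0.4666, -0.308, 0.098]
tcp_rot: [51.3, 90.0, 54.8]
wrist_force: [0.8, -0.6, -2.9]
opening: 0.0132
```

Emit:
{"api": "apply_moves", "payload": {
  "rows": [
    [[0.5,0,0,0,0,0,0.05],[1,0,0,0,0,0,0.05],[1,0,0,0,0,0,0.05]]
  ]
}}

```text
time: 17.55
ee_pos: [0.4666, -0.308, 0.097]
tcp_rot: [68.7, 90.0, 72.2]
wrist_force: [-0.7, 1.1, -2.1]
opening: 0.0129
```

Emit:
{"api": "apply_moves", "payload": {
  "rows": [
    [[0.5,0,0,0,0,0,0.05],[1,0,0,0,0,0,0.05],[1,0,0,0,0,0,0.05]]
  ]
}}

```text
time: 17.85
ee_pos: [0.4666, -0.308, 0.0968]
tcp_rot: [-26.3, 90.0, -22.8]
wrist_force: [-3.1, 2.8, 5.1]
opening: 0.0133
```

Contact on the gasket at TCP z = 0.0968. Letting go.

Emit:
{"api": "apply_moves", "payload": {
  "rows": [
    [[0,0,0,0,0,0,0.15],[0,0,0,0,0,0,0.3],[0,0,0,0,0,0,0.4],[0,0,0,0,0,0,0.4],[0,0,0,0,0,0,0.4],[-20,0,0,0,0,0,0.4],[-50,0,0,0,0,0,0.4],[-80,0,0,0,0,0,0.2],[-90,0,0,0,0,0,0],[-90,0,0,0,0,0,0],[-90,0,0,0,0,0,0]]
  ]
}}

```text
time: 18.95
ee_pos: [0.4664, -0.3079, 0.1856]
tcp_rot: [127.6, 90.0, 131.1]
wrist_force: [-0.0, 0.1, -1.1]
opening: -0.0004
```

```bash
cat > lid.py <<'E'
from m import *
def meas(name):
    o=get_obs();d=o['ee_pos'];print(o['time'],d,o['opening'],o['wrist_force'])
    for c in ('side','top'):
        p=cams.camera(c);save(p,c+name);P=cloud(p)
        t=sel(P,(.37,.56),(-.42,-.2),(.082,.1));t=t[np.hypot(t[:,0]-.4645,t[:,1]+.3065)<.075]
        if len(t)<50: print(c,'hidden');continue
        e=cv2.fitEllipse(cv2.convexHull(t[:,:2].astype(np.float32)))
        f=t[np.hypot(t[:,0]-e[0][0],t[:,1]-e[0][1])<.06];A=np.c_[f[:,:2]-np.array([.4645,-.3075]),np.ones(len(f))];k=np.ones(len(f),bool)
        for _ in range(6):
            a=np.linalg.lstsq(A[k],f[k,2],rcond=None)[0];k=np.abs(A@a-f[:,2])<.003
        print(c,'centre',np.round(e[0],4),np.round(e[1],4),'plane slope',a[:2].round(4),'z',a[2].round(4),k.sum())
E
python3 -c "
from lid import *
meas('7')"
```

```text
18.95 [ 0.46637267 -0.30790712  0.18559409] -0.000358368291570874 [-0.04604756  0.1268414  -1.05727235]
side centre [ 0.4655 -0.3036] [0.1324 0.1352] plane slope [-0.0037  0.002 ] z 0.0875 431
top centre [ 0.4639 -0.3099] [0.133  0.1342] plane slope [-0.0012  0.0016] z 0.0889 1851
```

View pics/side7.png

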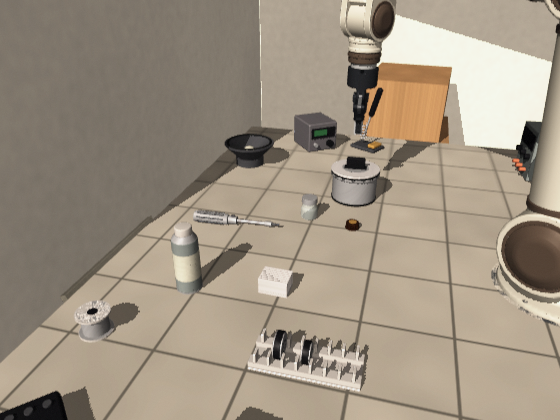

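The lid sits in the mouth at (355,170) in the side view; it is centred and roughly level, about 4 mm above seated. Pressing starts at the +x edge with the fingers shut.

Emit:
{"api": "apply_moves", "payload": {
  "rows": [
    [[0,0.5,30,0,0,0,0],[30,0.5,53,0,0,0,0],[60,0.5,53,0,0,0,0],[80,0.5,53,0,0,0,0],[90,0.5,53,0,0,0,0],[94,0.5,53,0,0,0,0],[96,0.5,53,0,0,0,0],[97,0.5,53,0,0,0,0],[97,0.5,53,0,0,0,0]]
  ]
}}

```text
time: 19.95
ee_pos: [0.5191, -0.3042, 0.0892]
tcp_rot: [85.4, 90.0, 88.9]
wrist_force: [-2.2, 2.1, 1.1]
opening: 0.0
```

Emit:
{"api": "apply_moves", "payload": {
  "rows": [
    [[0.5,0,0,0,0,0,0],[1,0,0,0,0,0,0],[1,0,0,0,0,0,0]]
  ]
}}

```text
time: 20.25
ee_pos: [0.5194, -0.3044, 0.089]
tcp_rot: [-23.7, 89.9, -20.3]
wrist_force: [-1.7, 0.0, 5.5]
opening: -0.0005
```

Emit:
{"api": "apply_moves", "payload": {
  "rows": [
    [[1,0,0,0,0,0,0],[1.5,0,0,0,0,0,0],[2,0,0,0,0,0,0],[2,0,0,0,0,0,0]]
  ]
}}

```text
time: 20.65
ee_pos: [0.5195, -0.3044, 0.0888]
tcp_rot: [-28.7, 89.8, -25.3]
wrist_force: [-5.3, 2.9, 13.5]
opening: -0.0003
```

Emit:
{"api": "apply_moves", "payload": {
  "rows": [
    [[1.5,0,0,0,0,0,0],[2,0,0,0,0,0,0],[2.5,0,0,0,0,0,0],[3,0,0,0,0,0,0],[3,0,0,0,0,0,0]]
  ]
}}

```text
time: 21.15
ee_pos: [0.5196, -0.3045, 0.0885]
tcp_rot: [-31.9, 89.7, -28.5]
wrist_force: [-7.7, 4.9, 19.0]
opening: -0.0
```

Emit:
{"api": "apply_moves", "payload": {
  "rows": [
    [[2.5,0,0,0,0,0,0],[3,0,0,0,0,0,0],[3.5,0,0,0,0,0,0],[3.5,0,0,0,0,0,0]]
  ]
}}

```text
time: 21.55
ee_pos: [0.5197, -0.3045, 0.0878]
tcp_rot: [-31.9, 89.6, -28.4]
wrist_force: [-8.4, 5.9, 19.1]
opening: 0.0001
```

Emit:
{"api": "apply_moves", "payload": {
  "rows": [
    [[2.5,0,0,0,0,0,0],[3,0,0,0,0,0,0],[3.5,0,0,0,0,0,0],[4,0,0,0,0,0,0],[4,0,0,0,0,0,0]]
  ]
}}

```text
time: 22.05
ee_pos: [0.5197, -0.3045, 0.0865]
tcp_rot: [-32.6, 89.5, -29.1]
wrist_force: [-7.6, 4.8, 20.2]
opening: -0.0003
```

Emit:
{"api": "apply_moves", "payload": {
  "rows": [
    [[2.5,0,0,0,0,0,0],[3,0,0,0,0,0,0],[3.5,0,0,0,0,0,0],[4,0,0,0,0,0,0],[4,0,0,0,0,0,0]]
  ]
}}

```text
time: 22.55
ee_pos: [0.5198, -0.3045, 0.0857]
tcp_rot: [-32.4, 89.4, -28.9]
wrist_force: [-9.0, 5.5, 21.9]
opening: -0.0
```

Emit:
{"api": "apply_moves", "payload": {
  "rows": [
    [[3.5,0,0,0,0,0,0],[4,0,0,0,0,0,0],[4.5,0,0,0,0,0,0],[4.5,0,0,0,0,0,0]]
  ]
}}

```text
time: 22.95
ee_pos: [0.5198, -0.3045, 0.0855]
tcp_rot: [-33.0, 89.2, -29.6]
wrist_force: [-13.1, 7.7, 30.6]
opening: 0.0003
```

```bash
python3 -c "
from h import *
print(goto((.5197,-.3045,.13),93.46));print(goto((.4095,-.3075,.13),93.46));print(goto((.4095,-.3075,.096),93.46))"
```

```text
(array([-44.5,  -0.3,   0.4]), array([-0.   ,  0.012,  0.008]))
(array([ -45.8,    3.3, -109.8]), array([-0.   ,  0.012,  0.008]))
(array([ -11.8,    3.6, -110.2]), array([-0.   ,  0.012,  0.008]))
```

Emit:
{"api": "apply_moves", "payload": {
  "rows": [
    [[-20,0,0,0,0.012,0.008,0],[-45,0,0,0,0.012,0.008,0],[-46,1.5,-45,0,0.012,0.008,0],[-46,3,-85,0,0.012,0.008,0],[-46,3.5,-110,0,0.012,0.008,0],[-30,3.5,-110,0,0.012,0.008,0],[-15,3.5,-110,0,0.012,0.008,0],[-11,3.5,-110,0,0.012,0.008,0],[-9,3.5,-110,0,0.012,0.008,0],[-7.5,3.5,-110,0,0.012,0.008,0],[-7.5,3.5,-110,0,0.012,0.008,0]]
  ]
}}

```text
time: 24.05
ee_pos: [0.4101, -0.3076, 0.0918]
tcp_rot: [122.5, 90.0, 126.0]
wrist_force: [0.9, -0.2, 0.8]
opening: -0.0004
```

Emit:
{"api": "apply_moves", "payload": {
  "rows": [
    [[1,0,0,0,0,0,0],[2,0,0,0,0,0,0],[3,0,0,0,0,0,0],[3,0,0,0,0,0,0]]
  ]
}}

```text
time: 24.45
ee_pos: [0.4102, -0.3078, 0.0895]
tcp_rot: [-43.9, 90.0, -40.5]
wrist_force: [-1.9, 0.6, 5.1]
opening: 0.0001
```

Emit:
{"api": "apply_moves", "payload": {
  "rows": [
    [[1.5,0,0,0,0,0,0],[2.5,0,0,0,0,0,0],[3,0,0,0,0,0,0],[3.5,0,0,0,0,0,0],[3.5,0,0,0,0,0,0]]
  ]
}}

```text
time: 24.95
ee_pos: [0.4102, -0.3078, 0.0874]
tcp_rot: [-43.3, 89.9, -39.8]
wrist_force: [-4.5, 3.4, 10.8]
opening: 0.0003
```

Emit:
{"api": "apply_moves", "payload": {
  "rows": [
    [[2.5,0,0,0,0,0,0],[3,0,0,0,0,0,0],[3.5,0,0,0,0,0,0],[3.5,0,0,0,0,0,0]]
  ]
}}

```text
time: 25.35
ee_pos: [0.4102, -0.3078, 0.0862]
tcp_rot: [-42.6, 89.8, -39.1]
wrist_force: [-7.2, 4.8, 19.5]
opening: 0.0002
```

Emit:
{"api": "apply_moves", "payload": {
  "rows": [
    [[2.5,0,0,0,0,0,0],[3,0,0,0,0,0,0],[3.5,0,0,0,0,0,0],[4,0,0,0,0,0,0],[4,0,0,0,0,0,0]]
  ]
}}

```text
time: 25.85
ee_pos: [0.4102, -0.3079, 0.085]
tcp_rot: [-41.6, 89.7, -38.1]
wrist_force: [-9.1, 6.3, 22.8]
opening: -0.0
```

Emit:
{"api": "apply_moves", "payload": {
  "rows": [
    [[3,0,0,0,0,0,0],[3.5,0,0,0,0,0,0],[4,0,0,0,0,0,0],[4,0,0,0,0,0,0]]
  ]
}}

```text
time: 26.25
ee_pos: [0.4103, -0.3079, 0.0849]
tcp_rot: [-40.6, 89.5, -37.2]
wrist_force: [-12.2, 9.3, 32.0]
opening: 0.0002
```

```bash
python3 -c "
from lid import *
print(goto((.4645,-.2525,.13),93.46));print(goto((.4645,-.2525,.092),93.46))
print(rot(get_obs()['tcp_rot']).round(3).tolist())"
```

```text
(array([-45. ,  51.8,  57.7]), array([-0.   ,  0.006,  0.005]))
(array([-7. , 52. , 57.5]), array([-0.   ,  0.006,  0.005]))
[[0.006, -0.06, 0.998], [-0.005, 0.998, 0.06], [-1.0, -0.005, 0.006]]
```

Emit:
{"api": "apply_moves", "payload": {
  "rows": [
    [[-20,0,0,0,0.006,0.005,0],[-40,0,0,0,0.006,0.005,0],[-40,25,28,0,0.006,0.005,0],[-40,52,57,0,0.006,0.005,0],[-22,52,57,0,0.006,0.005,0],[-12,52,57,0,0.006,0.005,0],[-7,52,57,0,0.006,0.005,0],[-5,52,57,0,0.006,0.005,0],[-4,52,57,0,0.006,0.005,0],[-4,52,57,0,0.006,0.005,0]]
  ]
}}

```text
time: 27.25
ee_pos: [0.4639, -0.253, 0.0894]
tcp_rot: [-47.3, 90.0, -43.9]
wrist_force: [0.2, 0.2, -0.2]
opening: -0.0001
```

Emit:
{"api": "apply_moves", "payload": {
  "rows": [
    [[1,0,0,0,0,0,0],[2,0,0,0,0,0,0],[3,0,0,0,0,0,0],[3,0,0,0,0,0,0]]
  ]
}}

```text
time: 27.65
ee_pos: [0.4639, -0.253, 0.0863]
tcp_rot: [-49.5, 90.0, -46.1]
wrist_force: [0.8, 0.3, -0.3]
opening: 0.0
```

Emit:
{"api": "apply_moves", "payload": {
  "rows": [
    [[1,0,0,0,0,0,0],[2,0,0,0,0,0,0],[3,0,0,0,0,0,0],[3,0,0,0,0,0,0]]
  ]
}}

```text
time: 28.05
ee_pos: [0.464, -0.2531, 0.085]
tcp_rot: [-36.2, 89.9, -32.7]
wrist_force: [-4.7, 1.8, 13.9]
opening: -0.0003
```

Emit:
{"api": "apply_moves", "payload": {
  "rows": [
    [[2,0,0,0,0,0,0],[2.5,0,0,0,0,0,0],[3,0,0,0,0,0,0],[3,0,0,0,0,0,0]]
  ]
}}

```text
time: 28.45
ee_pos: [0.4641, -0.2531, 0.085]
tcp_rot: [-35.0, 89.8, -31.5]
wrist_force: [-9.8, 4.0, 23.1]
opening: -0.0
```

```bash
python3 -c "
from lid import *
print(goto((.4645,-.3625,.135),93.46));print(goto((.4645,-.3625,.092),93.46))"
```

```text
(array([ -49.8, -109.4,   -5.9]), array([-0.001,  0.003,  0.002]))
(array([  -6.8, -109.3,   -6.1]), array([-0.001,  0.003,  0.002]))
```

Seated at +y (rigid at 0.085). Now -y, crossing above the handle.

Emit:
{"api": "apply_moves", "payload": {
  "rows": [
    [[-25,0,0,0,0.003,0.002,0],[-50,0,0,0,0.003,0.002,0],[-50,-40,-2,0,0.003,0.002,0],[-50,-80,-4,0,0.003,0.002,0],[-50,-109,-6,0,0.003,0.002,0],[-30,-109,-6,0,0.003,0.002,0],[-18,-109,-6,0,0.003,0.002,0],[-11,-109,-6,0,0.003,0.002,0],[-8,-109,-6,0,0.003,0.002,0],[-7,-109,-6,0,0.003,0.002,0],[-7,-109,-6,0,0.003,0.002,0]]
  ]
}}

```text
time: 29.55
ee_pos: [0.4648, -0.362, 0.0928]
tcp_rot: [-44.2, 89.9, -40.7]
wrist_force: [1.0, -0.3, -0.8]
opening: -0.0002
```

Emit:
{"api": "apply_moves", "payload": {
  "rows": [
    [[1,0,0,0,0,0,0],[2,0,0,0,0,0,0],[3,0,0,0,0,0,0],[3,0,0,0,0,0,0]]
  ]
}}

```text
time: 29.95
ee_pos: [0.4648, -0.3619, 0.0897]
tcp_rot: [-46.0, 89.9, -42.6]
wrist_force: [-0.1, 0.4, -0.2]
opening: -0.0003
```

Emit:
{"api": "apply_moves", "payload": {
  "rows": [
    [[1,0,0,0,0,0,0],[2,0,0,0,0,0,0],[3,0,0,0,0,0,0],[3.5,0,0,0,0,0,0],[3.5,0,0,0,0,0,0]]
  ]
}}

```text
time: 30.45
ee_pos: [0.4648, -0.3619, 0.0861]
tcp_rot: [-45.6, 89.9, -42.1]
wrist_force: [-0.1, -0.1, -0.7]
opening: 0.0002
```

Emit:
{"api": "apply_moves", "payload": {
  "rows": [
    [[1.5,0,0,0,0,0,0],[2.5,0,0,0,0,0,0],[3,0,0,0,0,0,0],[3.5,0,0,0,0,0,0],[3.5,0,0,0,0,0,0]]
  ]
}}

```text
time: 30.95
ee_pos: [0.4649, -0.3621, 0.085]
tcp_rot: [-43.0, 89.8, -39.6]
wrist_force: [-6.0, 4.5, 16.3]
opening: -0.0002
```

Emit:
{"api": "apply_moves", "payload": {
  "rows": [
    [[2,0,0,0,0,0,0],[2.5,0,0,0,0,0,0],[3,0,0,0,0,0,0],[3,0,0,0,0,0,0]]
  ]
}}

```text
time: 31.35
ee_pos: [0.465, -0.3621, 0.085]
tcp_rot: [-42.6, 89.7, -39.1]
wrist_force: [-7.0, 5.4, 21.7]
opening: -0.0001
```

```bash
python3 -c "
from lid import *
print(goto((.5035,-.3465,.135),93.46));print(goto((.5035,-.3465,.088),93.46))"
```

```text
(array([-49.9,  13.1,  39.6]), array([-0.   ,  0.004,  0.004]))
(array([-2.9, 13.3, 39.4]), array([-0.   ,  0.004,  0.004]))
```

Emit:
{"api": "apply_moves", "payload": {
  "rows": [
    [[-20,0,0,0,0.004,0.004,0],[-20,13,39,0,0.004,0.004,0],[-10,13,39.5,0,0.004,0.004,0],[-4,13,39.5,0,0.004,0.004,0],[-1,13,39.5,0,0.004,0.004,0],[1,13,39.5,0,0.004,0.004,0],[2,13,39.5,0,0.004,0.004,0],[2.5,13,39.5,0,0.004,0.004,0],[2.5,13,39.5,0,0.004,0.004,0]]
  ]
}}

```text
time: 32.25
ee_pos: [0.5029, -0.3466, 0.085]
tcp_rot: [25.1, 89.9, 28.6]
wrist_force: [-5.1, 6.2, 17.9]
opening: 0.0
```

```bash
python3 -c "
from lid import *
print(goto((.5035,-.3465,.088),93.46));print(goto((.5035,-.2685,.1),93.46))"
```

```text
(array([-3. ,  0. ,  0.7]), array([-0.001,  0.001, -0.001]))
(array([-14.9,  77.9,   5.3]), array([-0.001,  0.001, -0.001]))
```

Emit:
{"api": "apply_moves", "payload": {
  "rows": [
    [[1.5,0,0,0,0,0,0],[3,0,0,0,0,0,0],[3,0,0,0,0,0,0],[-20,0,0,0,0,0,0],[-45,0,3,0,0,0,0],[-45,40,5,0,0,0,0],[-45,78,5,0,0,0,0],[-25,78,5,0,0,0,0],[-10,78,5,0,0,0,0],[-4,78,5,0,0,0,0],[-1,78,5,0,0,0,0],[1,78,5,0,0,0,0],[2,78,5,0,0,0,0],[3,78,5,0,0,0,0],[3,78,5,0,0,0,0]]
  ]
}}

```text
time: 33.75
ee_pos: [0.5024, -0.2689, 0.085]
tcp_rot: [3.4, 89.9, 6.8]
wrist_force: [-12.0, 5.8, 21.5]
opening: -0.0005
```

```bash
python3 -c "
from lid import *
print(goto((.4255,-.2685,.1),93.46))"
```

```text
(array([-15.1,   4.9, -76.8]), array([-0.002,  0.001, -0.   ]))
```

Emit:
{"api": "apply_moves", "payload": {
  "rows": [
    [[-20,0,0,0,0,0,0],[-45,0,0,0,0,0,0],[-45,3,-40,0,0,0,0],[-45,5,-77,0,0,0,0],[-25,5,-77,0,0,0,0],[-10,5,-77,0,0,0,0],[-4,5,-77,0,0,0,0],[-1,5,-77,0,0,0,0],[1,5,-77,0,0,0,0],[2,5,-77,0,0,0,0],[3,5,-77,0,0,0,0],[3,5,-77,0,0,0,0]]
  ]
}}

```text
time: 34.95
ee_pos: [0.4254, -0.2685, 0.085]
tcp_rot: [-25.6, 89.9, -22.2]
wrist_force: [-12.0, 5.6, 24.8]
opening: -0.0001
```

```bash
python3 -c "
from lid import *
print(goto((.4255,-.3465,.1),93.46))"
```

```text
(array([-15. , -77.9,  -4.5]), array([-0.001,  0.002,  0.001]))
```

Emit:
{"api": "apply_moves", "payload": {
  "rows": [
    [[-20,0,0,0,0.002,0.001,0],[-45,0,0,0,0.002,0.001,0],[-45,-40,-2,0,0.002,0.001,0],[-45,-78,-4.5,0,0.002,0.001,0],[-25,-78,-4.5,0,0.002,0.001,0],[-10,-78,-4.5,0,0.002,0.001,0],[-4,-78,-4.5,0,0.002,0.001,0],[-1,-78,-4.5,0,0.002,0.001,0],[1,-78,-4.5,0,0.002,0.001,0],[2,-78,-4.5,0,0.002,0.001,0],[3,-78,-4.5,0,0.002,0.001,0],[3,-78,-4.5,0,0.002,0.001,0]]
  ]
}}

```text
time: 36.15
ee_pos: [0.4256, -0.3459, 0.085]
tcp_rot: [-41.7, 89.9, -38.3]
wrist_force: [-7.6, 6.2, 17.5]
opening: -0.0
```

```bash
python3 -c "
from lid import *
print(goto((.5195,-.3075,.1),93.46))"
```

```text
(array([-14.9,  32.7,  96.1]), array([-0.001,  0.001,  0.001]))
```

Emit:
{"api": "apply_moves", "payload": {
  "rows": [
    [[-25,0,0,0,0.001,0.001,0],[-50,0,0,0,0.001,0.001,0],[-50,16,48,0,0.001,0.001,0],[-50,33,94,0,0.001,0.001,0],[-25,33,96,0,0.001,0.001,0],[-10,33,96,0,0.001,0.001,0],[-4,33,96,0,0.001,0.001,0],[-1,33,96,0,0.001,0.001,0],[1,33,96,0,0.001,0.001,0],[2,33,96,0,0.001,0.001,0],[3,33,96,0,0.001,0.001,0],[3,33,96,0,0.001,0.001,0]]
  ]
}}

```text
time: 37.35
ee_pos: [0.5189, -0.3077, 0.085]
tcp_rot: [-33.3, 89.9, -30.0]
wrist_force: [-6.7, 4.3, 12.7]
opening: 0.0002
```

Emit:
{"api": "apply_moves", "payload": {
  "rows": [
    [[-25,0,0,0,0,0,0],[-60,0,0,0,0,0,0],[-100,0,0,0,0,0,0],[-130,30,-30,0,0,0,0],[-140,70,-70,0,0,0,0],[-140,110,-110,0,0,0,0],[-140,140,-140,0,0,0,0],[-140,140,-140,0,0,0,0],[-140,140,-140,0,0,0,0]]
  ]
}}

```text
time: 38.25
ee_pos: [0.37, -0.1758, 0.2263]
tcp_rot: [-30.5, 89.7, -27.1]
wrist_force: [0.5, -0.5, 0.0]
opening: 0.0
```

```bash
python3 -c "
from lid import *
meas('8')
for c in ('side','top'):
  p=cams.camera(c)
  for l in ['magnet_medium_mid','magnet_small_mid','heat_sink','screw_jar','spray_can','radio_knob','ratchet_driver']: print(c,l,[np.round(x['at'],3).tolist() for x in cams.find_in(l,p)][:1])
"
```

```text
38.25 [ 0.36999563 -0.17578222  0.22633737] 2.6571442333409298e-05 [ 0.52254311 -0.46431466  0.04845402]
side centre [ 0.4659 -0.3029] [0.131  0.1335] plane slope [-0.0014 -0.0022] z 0.0833 337
top centre [ 0.464  -0.3096] [0.1325 0.1332] plane slope [ 0.0001 -0.0003] z 0.0845 2040
side magnet_medium_mid [[0.497, 0.353, 0.044]]
side magnet_small_mid [[0.455, 0.355, 0.04]]
side heat_sink [[0.554, 0.175, 0.028]]
side screw_jar [[0.556, -0.144, 0.037]]
side spray_can [[0.726, 0.22, 0.082]]
side radio_knob []
side ratchet_driver [[0.765, -0.057, 0.018]]
top magnet_medium_mid [[0.503, 0.336, 0.051]]
top magnet_small_mid [[0.452, 0.336, 0.046]]
top heat_sink [[0.557, 0.153, 0.029]]
top screw_jar [[0.555, -0.152, 0.056]]
top spray_can [[0.72, 0.188, 0.118]]
top radio_knob [[0.439, -0.128, 0.016]]
top ratchet_driver [[0.764, -0.066, 0.025]]
```

View pics/side8.png

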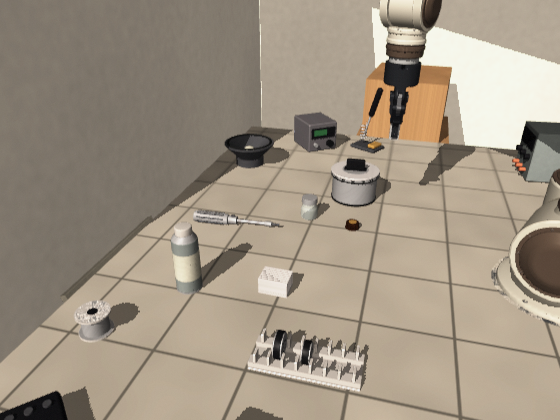

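The picture shows the lid flat on the canister at (355,170), the arm clear and the clutter unmoved. The lid has come down about 4.3 mm and is level, and all eight edge points read 0.085 m under load. Handing in.

```bash
python3 -c "
from h import *
print(bot.job_done())"
```

```text
the job is handed in; nothing more can be done
None
```

The largest magnet is in the canister and the lid is seated on it. I handed the job in at about 38 s of the 72 s allowed; the hand-in gives no verdict.

- **Magnet:** I took it from its slot by its flat faces, lowered it until I felt the canister floor (about 7 N) and let go. The top picture afterwards showed it standing on edge inside.
- **Lid:** I set it on by the handle, touching the gasket with about 8 N, and released it. I then pressed eight points round the edge with shut fingers, mostly at 15–25 N. At the first two points I used 30.6 N and 32 N to check they were hard against the rim.
- **Lid height and level:**
  - At the last reading, all eight points were rigid at fingertip height 0.085 m, the height expected for a seated lid; the first (+x) point, at 0.0855 m when first pressed, read 0.085 m on a recheck.
  - Both cameras show the lid dropped 4.2–4.4 mm.
  - The top camera reads it level within 0.0005 rad and the side camera within about 0.003 rad.
- **Centring:** The two cameras disagree by about 7 mm in y in absolute terms. Each one on its own has the lid within about 2 mm of where it saw the rim.
- **Clutter:** I saw nothing displaced in the pictures, and most readings repeated to within about 6 mm. The side network did not report the radio knob in the last check; the top one did, about 4 mm from before. The top network's first heat-sink reading was really the lid, so only the side view compares that one, to about 5 mm.

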